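# Zero the side lay and register the lino block

## Task

The register board is being set up for the next print. With a fingertip, flick the protruding edge of its black star-shaped thumbwheel to the right, click by click, until the brass pointer of the side lay rests exactly on the long line of the scale. Then push the lino block flat along the board until it lies square and home in the corner, touching both the rear fence and the steel face of the side lay, with the lay still on its long line. Work by touching and pushing only: do not grasp or lift the block, do not push the lay plate or its bar directly with the hand, and leave the other things where they are.

Things in the scene. Friction and masses are not known exactly. Their poses are not given: they have to be found in the camera images.
- register_board: Plywood board, 240 mm (x, front to back) by 380 mm (y), 10 mm thick, fixed to the table; place and yaw vary. Origin: its middle, at table height; x to the back, y left, z up. 'Board' below means this frame, in mm. Right part: grey housing over x -55..62, y -183..-83, up to z = 52; a thumbwheel sticks out of the slot in its front face. Left part: free bed for the block.
- fence_face (a point): On the front face of the rear fence, an aluminium angle along the back of the board: the face is at board x = 85, from y = -60 to 165, top at z = 32. This point: board (85, 44, 21).
- scale_zero (a point): Middle of the long line of the scale, board (17.5, -58, 25). White strip left of the housing, x 4..28, y -88..-48, with black lines across it every 5 mm (y = -78 to -53); only the zero line is long (18 mm, the others 8 mm), four short lines lie to its right and one to its left. The brass pointer on the lay's bar moves along the lines.
- wheel_axis (a point): On the thumbwheel's vertical axis at mid height of its rim: board (-37, -133, 32). Black wheel, z 25..39: hub of 22 mm radius and six straight lobes, 8 mm wide, round ends at 40 mm radius. Only what lies in front of board x = -55 is outside the housing. In front of and between the lobes it is free down to the board (z = 10). Gap between lobes: 26 mm at 30 mm radius, 22 mm at 26 mm.
- lay_wheel (a joint): Wheel angle, rad; pushing the front lobe to the right (board -y) increases it. A sprung detent holds it every 1.047 rad (60 degrees), always with one lobe straight to the front (board -x). 0: pointer on the long line. Starts 2 to 4 clicks short (-4.19, -3.14 or -2.09). A click takes 3 to 6 N at the lobe; pushed well past 30 degrees and let go it snaps on, else it falls back. Turns both ways.
- dot_lobe (a point): End of the one lobe that has a white dot on top, 40 mm from the wheel's axis. At zero it points straight to the front, below the white index line on the housing's top front edge; at the start it is 2 to 4 lobes round to the left, mostly hidden in the housing.
- side_lay: Steel stop plate, board x 12..76, 8 mm thick, z 11..36, on a flat bar that slides out of the housing to the left; each click forward moves it 5 mm to the left (+y). Origin: centre of its left face, which the block is to touch: board (44, -20, 23) at zero, 10 to 20 mm further right at the start. The detent holds it against up to 15 N; a harder push clicks it back.
- block_center (a point): Centre of the lino block: wood with a brown carved lino face on top, 88 mm (its x) by 128 mm (its y), 24 mm high, 0.2 to 0.45 kg, loose on the board; this point is 12 mm above its underside. Starts turned by up to 0.15 rad, 25 to 55 mm short of fence and of the lay's zero place. Home: this point at board (41, 44, 22), its axes along the board's.
- ink_tin_0: Bystander, to be left alone: red round ink tin, 69 mm across, 43 mm high, standing on the table just left of the board. Origin: centre of its underside.
- ink_tin_1: Bystander, to be left alone: blue round ink tin, 69 mm across, 43 mm high, standing on the table just right of the board, beside the grey housing. Origin: centre of its underside.
- clip: Bystander, to be left alone: black bulldog clip, 42x53 mm, 14 mm high, lying on the board behind the grey housing. Origin: centre of its underside.
- tube_b: Bystander, to be left alone: red paint tube, 36x126 mm, 24 mm high, lying on the table right of the board. Origin: centre of its underside.
- print_block: The same block; origin at the centre of its underside.

How it is judged:
By the outcome, as a careful person would: the job done as asked, in the order asked, and still so for the second after the job is handed in, with the robot touching nothing.
It also fails if it takes over 64 s, if anything falls off the work surface, if the arm or the gripper's body presses on something with over 40 N, if the wrist force passes 120 N, or if a joint passes its speed limit or range.

## Robot

A 6-joint arm with a two-finger parallel gripper is mounted at the origin on a cart in front of the work surface, level with it; the furniture and walls round the work are solid. World frame = base frame: x ahead of the robot, y to its left, z up, the work surface at z = 0. Lengths are in m, angles in rad, forces in N, time in s.
With the tool pointing down it reaches from about 0.35 to 0.725 m from the base axis. Payload 6 kg.
Tool frame: the origin (TCP) lies between the finger pads; the fingertips stand 17 mm ahead of it and the grasp point (between the pads) lies 2 mm behind it (env.tip_reach is the distance from the TCP to the fingertips, in m); z points along the fingers, y is the line along which they close (so a half turn about z gives the same grasp; the last joint's range is limited). The gripper opens to 85 mm and grips with 20 to 120 N. Pads are 22 mm wide; open, the fingers measure 114 mm over their backs; the gripper's body (76 mm by 85 mm) begins 54 mm behind the grasp point. The pads swing forward as they close: fully open they stand 13 mm farther back than shut.
Start: joints at [-0.845, 0.04, 0.085, 0, -1.615, -0.334], TCP at [0.229, -0.555, 0.209] pointing down, gripper open.
Joint ranges: [-2.56, 2.56], [-1.29, 2.01], [-1.08, 1.49], [-3.29, 1.98], [-2.81, -0.18], [-2.99, 2.99]. Speed limits (rad/s): [2.57, 2.57, 3.01, 3.14, 3.14, 3.14].

## Interface

Orientations are given as a unit quaternion [w, x, y, z].
In Python, from cell import env gives the robot as it stands.
- The arm moves only by the tool apply_moves, never from a script. Its argument "series" is a list of rows, each a list of 3 entries, a list of its own where there are three numbers: the turn, a rotation vector about the tool's x, y, z as a fraction of full scale, then the shift along the tool's x, y, z as a fraction of full scale, then the gripper's target within -1 to 1 (shut at 1, half-way at 0, fully open at -1). In form: [[[wx, wy, wz], [tx, ty, tz], gripper], ...]. A call has 1 to 12 rows; each row shifts and turns the commanded pose from where the row before left it, along the tool's axes as they then stand; what a row does not reach is not made up. Full scale, the value 1, is 30 cm for a shift and pi/4 rad for a turn. A row lasts 1/10 s, in which the tool goes at most 50 mm and 8.59 degrees, less where a joint would pass 70% of its speed; a pose out of reach is approached as far as the arm can. A call with a number of a shift or a turn outside -1 to 1 is refused whole. A call with a gripper value outside its range is refused whole. The fingers move at their own pace and stop on an object; "newtons" is the grip in N (left out, the last holds). Time passes only in rows, so rows that do not move let the fingers close. It gives the time, the measured TCP pose, the force, the opening and the grip force at its end, in the units of the state.
- env.sense(): the state, without advancing time (a new reading comes with each control period).
- env.camera(name): name is "scene" or "side" or "wrist"; returns the picture (480x640x3 uint8, blue, green, red); there is no depth.
- env.get_calibration(name): a dict with "fx", "fy", "cx", "cy" (pixels), "R" (3x3) and "t" (3): a world point X has camera coordinates R X + t; the wrist camera has in their place "tool_from_camera" (4x4, takes a point from camera to tool coordinates, whose origin is the TCP and whose axes are the flange's). Camera axes: x right, y down, z forward; pixel columns grow to the right and rows downward; lengths in m; the calibration is good to about 2 mm. The wrist camera is an equidistant fisheye: a pixel r from the principal point sees the ray r / f radians off the axis. A picture is of the moment at which its call begins: read the wrist's pose just before it. get_calibration takes no time and is no camera call.
- env.close_job(): hands the job in; it is judged then, once.
The state is a dict: "time_s": time; "q": joint angles; "joint_velocities": joint speeds; "effort": joint torques, N m; "eef_pos": TCP position; "eef_rot": TCP orientation; "wrist_force": force on the tool from outside, world axes, zero at the start; "moment": the same for the moment, N m; "grip_width": finger opening in m; "grip_force": force on a finger pad.
Only numpy, scipy, OpenCV 4.12 (cv2) and the standard library are available. Lean on these libraries where they do the work, as an engineer would, in place of code of your own. Each camera call takes 0.05 s, during which the arm holds its last target. There are 200 camera calls.

## Working session

There is one attempt and no reset: what is moved stays moved. The work goes in short steps, Python scripts to look and compute and a tool call to move; the robot and the scene stay as the last step left them, time stands still between calls to the robot, and variables do not carry over. Pictures are saved under pics/ and viewed, at most 10 in all, crops included, and the job is handed in when it is done.

Besides the shell and the picture viewer there is one more tool, called after ">>>" by a JSON object that holds its "method" and its "body". apply_moves: Moves the arm, as the interface text tells. Its arguments: {"type":"object","properties":{"series":{"type":"array"},"newtons":{"type":"number"}},"required":["series"]}

```bash
mkdir -p pics; python3 - <<'E'
from cell import env
import cv2,numpy as np
s=env.sense();print({k:np.round(v,3) for k,v in s.items()})
a=env.camera("scene");b=env.camera("side")
cv2.imwrite("pics/a.png",a);cv2.imwrite("pics/b.png",b)
for n in("scene","side","wrist"):print(n,env.get_calibration(n))
print(env.tip_reach)
E
```

```text
{'time_s': np.float64(0.0), 'q': array([-0.845,  0.041,  0.084, -0.   , -1.616, -0.334]), 'joint_velocities': array([-0.001,  0.002, -0.002,  0.002, -0.   , -0.001]), 'effort': array([ 1.0000e-03, -3.6821e+01,  3.4742e+01,  6.9320e+00, -5.0000e-03,
       -0.0000e+00]), 'eef_pos': array([ 0.229, -0.554,  0.208]), 'eef_rot': array([-0.   , -0.195,  0.981,  0.001]), 'wrist_force': array([-0.459,  0.301, -0.276]), 'moment': array([-0.015, -0.021,  0.046]), 'grip_force': np.float64(0.0), 'grip_width': np.float64(0.085)}
scene {'fx': 559.3183490611591, 'fy': 559.3183490611591, 'cx': 321.4307641917289, 'cy': 242.99259359032436, 'R': array([[-0.8587568 , -0.51237969,  0.00195026],
       [-0.24471209,  0.40679145, -0.88013448],
       [ 0.45016968, -0.75629873, -0.47472044]]), 't': array([0.46850538, 0.16755166, 0.99686142])}
side {'fx': 562.0213323219439, 'fy': 562.0213323219439, 'cx': 315.2165588315999, 'cy': 239.1060057462792, 'R': array([[ 9.99427553e-01, -3.38253921e-02,  6.39410817e-04],
       [-1.97322442e-02, -5.98165992e-01, -8.01129256e-01],
       [ 2.74809850e-02,  8.00658035e-01, -5.98491025e-01]]), 't': array([-0.53783857,  0.05828622,  1.45893841])}
wrist {'fx': 371.64829954431775, 'fy': 371.64829954431775, 'cx': 322.1750198187126, 'cy': 239.95401226333254, 'tool_from_camera': array([[-3.05854878e-05, -9.58749145e-01, -2.84253543e-01,
         7.29067219e-02],
       [ 9.99999933e-01,  7.40780481e-05, -3.57454652e-04,
        -1.90526729e-04],
       [ 3.63766289e-04, -2.84253535e-01,  9.58749079e-01,
        -1.63713931e-01],
       [ 0.00000000e+00,  0.00000000e+00,  0.00000000e+00,
         1.00000000e+00]])}
0.017
```

View pics/a.png

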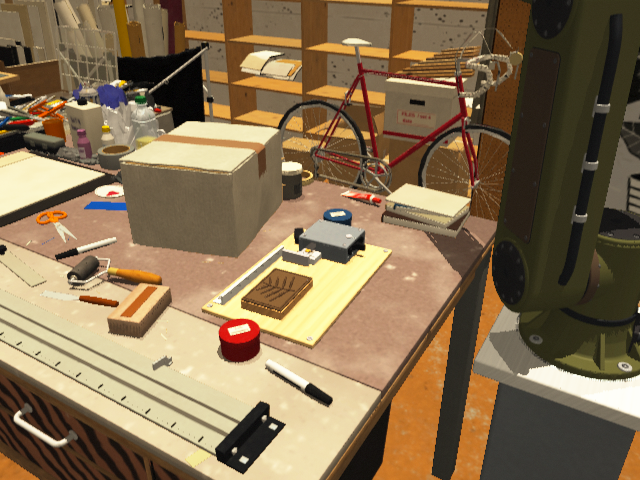

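View pics/b.png

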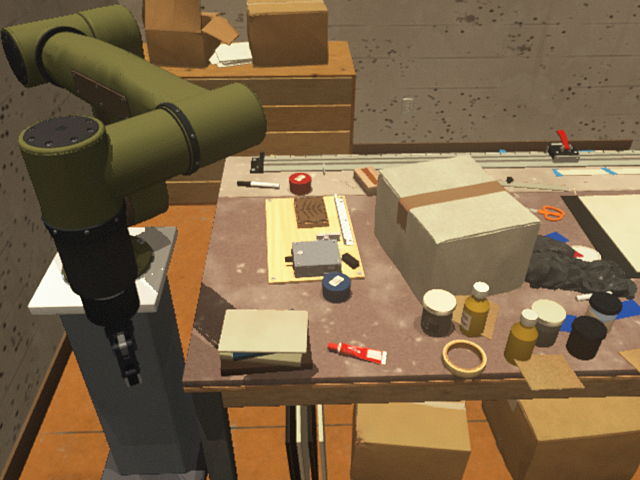

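Scene: board corners near (205,307), (310,343), (391,250), (295,232). Side: board spans (267,198)–(363,278), with the block top left near (312,210) and the housing near (315,258).

```bash
cat > h.py <<'E'
import numpy as np,cv2
from cell import env
from scipy.spatial.transform import Rotation as Rn
def rot(q): return Rn.from_quat(np.r_[q[1:],q[0]]).as_matrix()
def cast(name,px,z,pose=None):
    c=env.get_calibration(name);px=np.atleast_2d(np.asarray(px,float))
    u=(px-[c["cx"],c["cy"]])/[c["fx"],c["fy"]]
    if name=="wrist":
        th=np.linalg.norm(u,axis=1,keepdims=True)+1e-9
        d=np.c_[u/th*np.sin(th),np.cos(th)]
        p,R=pose;T=c["tool_from_camera"]
        o=p+R@T[:3,3];d=d@(R@T[:3,:3]).T
    else:
        R=c["R"];o=-R.T@c["t"];d=np.c_[u,np.ones(len(u))]@R
    return o+d*((np.asarray(z)-o[2])/d[:,2])[:,None]
def proj(X,pose):
    c=env.get_calibration("wrist");T=c["tool_from_camera"];p,R=pose
    X=((np.atleast_2d(X)-p)@R-T[:3,3])@T[:3,:3]
    r=np.linalg.norm(X[:,:2],axis=1,keepdims=True);th=np.arctan2(r,X[:,2:])
    return X[:,:2]/r*th*c["fx"]+[c["cx"],c["cy"]]
def pose():
    s=env.sense();return np.array(s["eef_pos"]),rot(s["eef_rot"])
def yellow(im):
    h=cv2.cvtColor(im,cv2.COLOR_BGR2HSV);return cv2.inRange(h,(18,40,150),(35,200,255))
def big(m):
    c,_=cv2.findContours(m,cv2.RETR_EXTERNAL,cv2.CHAIN_APPROX_NONE);return max(c,key=cv2.contourArea)[:,0]
E
python3 - <<'E'
from h import *
for n,f in(("scene","a"),("side","b")):
    c=big(yellow(cv2.imread(f"pics/{f}.png")))
    w=cast(n,c,0.01)[:,:2]
    r=cv2.minAreaRect(w.astype(np.float32)*1000);print(n,r,cv2.boxPoints(r).round())
p,R=pose();print(p,R.round(3))
E
```

```text
scene ((732.3179321289062, 424.57818603515625), (304.9500427246094, 970.8377075195312), 89.96568298339844) [[ 247.  272.]
 [1218.  272.]
 [1218.  577.]
 [ 247.  577.]]
side ((944.6149291992188, 219.01693725585938), (659.8107299804688, 1383.35302734375), 89.51744842529297) [[ 250. -105.]
 [1633. -117.]
 [1639.  543.]
 [ 256.  555.]]
[ 0.22905591 -0.55420235  0.20835305] [[-0.924 -0.382 -0.001]
 [-0.382  0.924  0.001]
 [ 0.     0.002 -1.   ]]
```

```bash
python3 - <<'E'
from h import *
print(cast("scene",[(205,307),(310,343),(391,250)],0.01).round(3))
print(cast("side",[(267,200),(363,278),(271,281)],0.01).round(3))
E
```

```text
[[ 0.631  0.287  0.01 ]
 [ 0.404  0.277  0.01 ]
 [ 0.422 -0.098  0.01 ]]
[[ 0.403  0.266  0.01 ]
 [ 0.653 -0.099  0.01 ]
 [ 0.426 -0.102  0.01 ]]
```

>>> {"method": "apply_moves", "body": {"series": [[[0,0,0],[-0.07,0.08,-0.05],1],[[0,0,0],[-0.09,0.1,-0.02],1],[[0,0,0],[-0.09,0.1,-0.02],1],[[0,0,0],[-0.09,0.1,-0.02],1],[[0,0,0],[-0.09,0.1,-0.02],1],[[0,0,0],[-0.09,0.1,-0.02],1],[[0,0,0],[-0.09,0.1,-0.02],1],[[0,0,0],[-0.09,0.1,-0.02],1],[[0,0,0],[-0.09,0.1,-0.02],1],[[0,0,0],[-0.09,0.1,-0.02],1],[[0,0,0],[-0.09,0.1,-0.02],1],[[0,0,0],[-0.09,0.1,-0.02],1]], "newtons": 40}}

```text
time_s: 1.3
eef_pos: [0.3879, -0.1042, 0.2905]
eef_rot: [0.0, -0.195, 0.981, 0.0]
wrist_force: [0.3, -1.2, 0.5]
grip_width: 0.0
grip_force: 0.0
```

>>> {"method": "apply_moves", "body": {"series": [[[0,0,0],[-0.09,0.1,-0.02],1],[[0,0,0],[-0.09,0.1,-0.02],1],[[0,0,0],[-0.09,0.1,-0.02],1],[[0,0,0],[-0.09,0.1,-0.02],1],[[0,0,0.15],[0,0,0],1],[[0,0,0.15],[0,0,0],1],[[0,0,0.135],[0,0,0],1],[[0,0,0],[0,0,0],1]]}}

```text
time_s: 2.1
eef_pos: [0.4418, 0.0464, 0.3139]
eef_rot: [-0.0, -0.025, 1.0, -0.0]
wrist_force: [-0.3, 0.1, -0.0]
grip_width: 0.0001
grip_force: 0.0
```

```bash
python3 - <<'E'
from h import *
p,R=pose();print(p.round(4),R.round(3),env.sense()["wrist_force"],env.sense()["grip_width"])
np.savez("w1.npz",p=p,R=R)
cv2.imwrite("pics/w1.png",env.camera("wrist"))
E
```

```text
[0.4418 0.0464 0.3139] [[-0.999 -0.05  -0.001]
 [-0.05   0.999 -0.   ]
 [ 0.001 -0.    -1.   ]] [-0.30387081  0.06418287 -0.00895205] 0.0001150332106103885
```

View pics/w1.png

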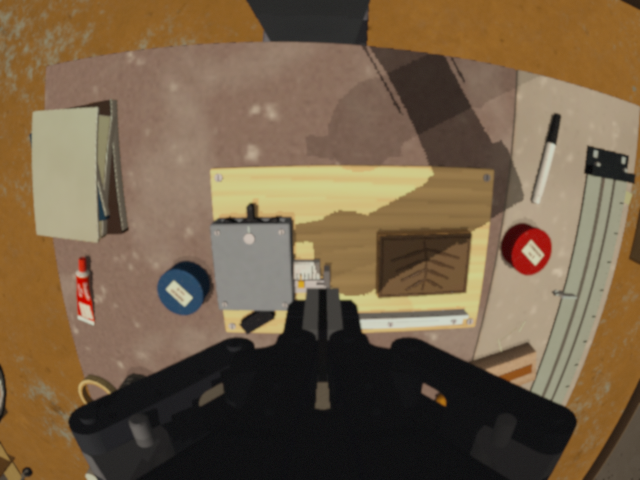

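The wrist view shows the board corners at (210,170), (493,168), (475,327) and (225,333), and the block corners near (379,232), (469,234), (466,293) and (379,298). The front lobe is at (252,206) and the scale at (310,272).

```bash
python3 - <<'E'
from h import *
d=np.load("w1.npz");P=(d["p"],d["R"]);im=cv2.imread("pics/w1.png")
c=cast("wrist",[(210,170),(493,168),(475,328),(225,333)],0.01,P)[:,:2]*1000
print(c.round(1))
for i in range(4):print(np.linalg.norm(c[i]-c[i-1]).round(1))
B=np.array([[-120,-190],[-120,190],[120,190],[120,-190]],float)
a=B;b=c-c.mean(0);yaw=np.arctan2((a[:,0]*b[:,1]-a[:,1]*b[:,0]).sum(),(a*b).sum());print("centre",c.mean(0),"yaw",yaw)
h=cv2.cvtColor(im,cv2.COLOR_BGR2HSV)
print(h[265,425],h[240,390],h[265,365],h[260,350])
big=cv2.resize(im[150:345,200:500],None,fx=2.6,fy=2.6,interpolation=cv2.INTER_CUBIC);cv2.imwrite("pics/w1c.png",big)
E
```

```text
[[ 420.2 -100.7]
 [ 394.9  274.1]
 [ 636.6  290.7]
 [ 658.8  -88.2]]
238.9
375.8
242.3
379.5
centre [527.6178877   93.95889026] yaw 0.06218589623180339
[ 14 127  94] [ 17 132  58] [ 18 127 142] [ 18 127 141]
```

View pics/w1c.png

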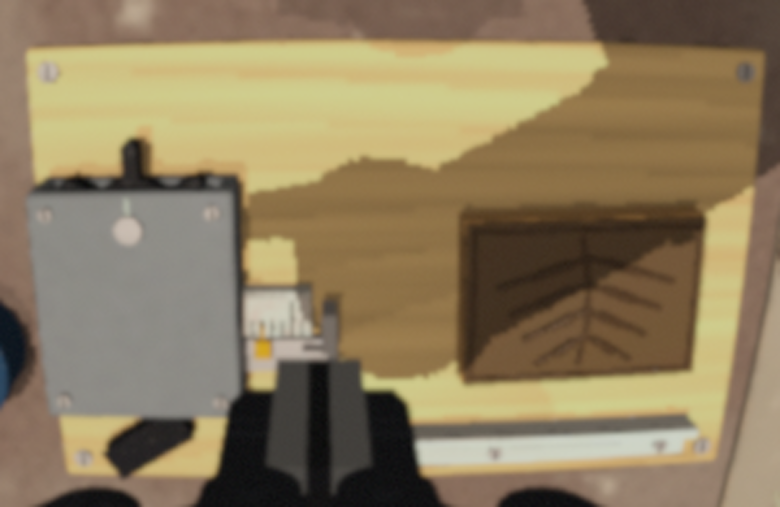

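Crop: the front lobe tip is at (133,140), the brass pointer at (263,348), the scale at 245–312 and the block at (462–705, 212–380). I'll check these against the board frame.

```bash
cat >> h.py <<'E'
YAW=0.0622;C=np.array([.5276,.0940])
def RB():c,s=np.cos(YAW),np.sin(YAW);return np.array([[c,-s],[s,c]])
def toB(w):return (np.atleast_2d(w)[:,:2]-C)@RB()*1000
def toW(b):return np.atleast_2d(b)[:,:2]/1000@RB().T+C
E
python3 - <<'E'
from h import *
d=np.load("w1.npz");P=(d["p"],d["R"])
f=lambda l,z:print(toB(cast("wrist",np.array(l)/2.6+[200,150],z,P)).round(1).tolist())
f([(133,140)],.039);f([(32,190),(237,178)],.052);f([(263,348)],.027);f([(470,225),(703,225),(690,368),(464,380)],.034)
f([(460,210),(705,210)],.01)
f([(415,427),(690,418)],.032); f([(28,50),(764,52),(718,458),(68,473)],.01)
f([(332,297)],.036)
p=P[0];print(toB(p[None]),toW([[-75,-117],[-105,-117],[-75,-160]]))
E
```

```text
[[-78.4, -129.2]]
[[-58.5, -176.6], [-62.3, -79.6]]
[[32.0, -72.0]]
[[-33.6, 29.9], [-32.3, 150.9], [46.6, 153.1], [48.5, 30.1]]
[[-34.7, 28.4], [-33.6, 161.7]]
[[75.9, 5.9], [77.8, 158.4]]
[[-120.3, -186.6], [-118.6, 189.5], [117.9, 190.9], [117.7, -188.0]]
[[1.4, -36.9]]
[[-88.6408374  -42.17914751]] [[ 0.46001774 -0.02743574]
 [ 0.43007576 -0.02930054]
 [ 0.46269062 -0.07035259]]
```

>>> {"method": "apply_moves", "body": {"series": [[[0,0,0.18],[0,0,0],1],[[0,0,0.18],[0,0,0],1],[[0,0,0.18],[0,0,0],1],[[0,0,0.18],[0,0,0],1],[[0,0,0.18],[0,0,0],1],[[0,0,0.18],[0,0,0],1],[[0,0,0.18],[0,0,0],1],[[0,0,0.18],[0,0,0],1],[[0,0,0.18],[0,0,0],1],[[0,0,0.18],[0,0,0],1],[[0,0,0.185],[0,0,0],1]]}}

```text
time_s: 3.25
eef_pos: [0.4889, -0.1148, 0.3051]
eef_rot: [-0.039, 0.603, 0.796, 0.03]
wrist_force: [0.8, -0.2, 1.2]
grip_width: -0.0
grip_force: 0.0
```

>>> {"method": "apply_moves", "body": {"series": [[[0,0,0],[-0.04,-0.01,0.13],1],[[0,0,0],[-0.04,-0.01,0.13],1],[[0,0,0],[-0.04,-0.01,0.13],1],[[0,0,0],[-0.04,-0.01,0.13],1],[[0,0,0],[-0.04,0,0.12],1],[[0,0,0],[0,0,0],1]]}}

```text
time_s: 3.85
eef_pos: [0.4851, -0.1561, 0.1026]
eef_rot: [-0.043, 0.602, 0.797, 0.028]
wrist_force: [-0.9, -0.2, -0.7]
grip_width: -0.0002
grip_force: 0.0
```

```bash
python3 - <<'E'
from h import *
p,R=pose();print(p.round(4),toB(p),R.round(3),env.sense()["q"])
np.savez("w2.npz",p=p,R=R)
im=env.camera("wrist")
k=proj(np.c_[toW([[-77,-133],[-55,-83],[17.5,-58],[-37,-133],[12,-35]]),[.039,.052,.025,.052,.036]],(p,R));print(k.round())
cv2.imwrite("pics/w2.png",im)
E
```

```text
[ 0.4851 -0.1561  0.1026] [[ -57.93178943 -246.95146205]] [[-0.271  0.962 -0.035]
 [ 0.957  0.273  0.096]
 [ 0.101 -0.008 -0.995]] [ 0.00859912 -0.12360938 -0.2371485  -0.09629502 -1.49204173 -2.86508461]
[[333.  77.]
 [385.   8.]
 [480.  23.]
 [398.  87.]
 [482. -10.]]
```

View pics/w2.png

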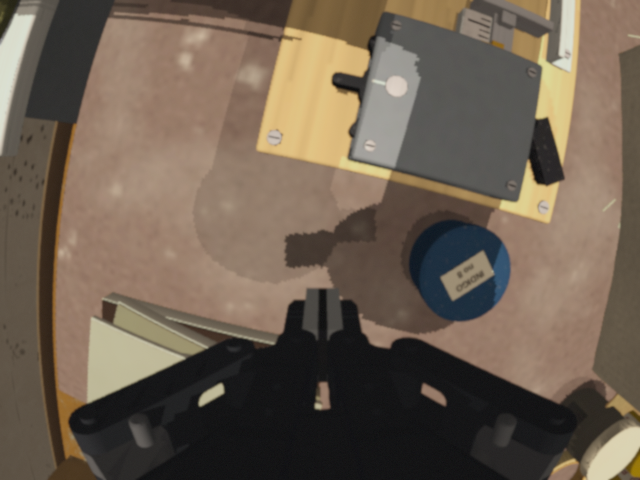

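The wrist joint ran out of range (tool ended up at board (-58,-247), nothing touched); the image shows the lobe at (347,80) and the blue tin at (460,270). I'll turn the other way instead.

```bash
cat >> h.py <<'E'
def Rdes(k):  # tool x: k=0 -> -board x, k=1 -> -board y
    a=YAW+(np.pi if k==0 else -np.pi/2)
    x=np.array([np.cos(a),np.sin(a),0]);z=np.array([0,0,-1.]);return np.c_[x,np.cross(z,x),z]
def plan(bx,by,z,k):
    p,R=pose();rv=Rn.from_matrix(R.T@Rdes(k)).as_rotvec()
    t=np.r_[toW([[bx,by]])[0],z]
    print("at",toB(p).round(1)[0],p[2].round(4),"turn units",(rv/(np.pi/4)).round(3),"shift units after turn",((Rdes(k).T@(t-p))/.3).round(3),"F",np.round(env.sense()["wrist_force"],1))
E
python3 - <<'E'
from h import *
plan(-105,-112,.12,1)
E
```

```text
at [ -56.2 -247.5] 0.1067 turn units [ 0.183 -0.026 -3.724] shift units after turn [-0.452  0.163 -0.044] F [ 0.5 -0.2  1.2]
```

>>> {"method": "apply_moves", "body": {"series": [[[0,0,0],[0,0,-0.15],1],[[0,0,0],[0,0,-0.15],1]]}}

```text
time_s: 4.1
eef_pos: [0.4906, -0.1648, 0.2015]
eef_rot: [-0.038, 0.602, 0.797, 0.029]
wrist_force: [0.5, -0.4, 1.7]
grip_width: 0.0
grip_force: 0.0
```

>>> {"method": "apply_moves", "body": {"series": [[[0.009,-0.001,-0.186],[0,0,0],1],[[0.009,-0.001,-0.186],[0,0,0],1],[[0.009,-0.001,-0.186],[0,0,0],1],[[0.009,-0.001,-0.186],[0,0,0],1],[[0.009,-0.001,-0.186],[0,0,0],1],[[0.009,-0.001,-0.186],[0,0,0],1],[[0.009,-0.001,-0.186],[0,0,0],1],[[0.009,-0.001,-0.186],[0,0,0],1],[[0.009,-0.001,-0.186],[0,0,0],1],[[0.009,-0.001,-0.186],[0,0,0],1]]}}

```text
time_s: 5.1
eef_pos: [0.4916, -0.1646, 0.2018]
eef_rot: [-0.023, -0.088, 0.996, 0.019]
wrist_force: [-0.5, -0.2, 0.1]
grip_width: -0.0001
grip_force: 0.0
```

>>> {"method": "apply_moves", "body": {"series": [[[0.009,-0.001,-0.186],[0,0,0],1],[[0.009,-0.001,-0.186],[0,0,0],1],[[0.009,-0.001,-0.186],[0,0,0],1],[[0.009,-0.001,-0.186],[0,0,0],1],[[0.009,-0.001,-0.186],[0,0,0],1],[[0.009,-0.001,-0.186],[0,0,0],1],[[0.009,-0.001,-0.186],[0,0,0],1],[[0.009,-0.001,-0.186],[0,0,0],1],[[0.009,-0.001,-0.186],[0,0,0],1],[[0.009,-0.001,-0.186],[0,0,0],1],[[0,0,0],[0,0,0],1]]}}

```text
time_s: 6.2
eef_pos: [0.4915, -0.1646, 0.2016]
eef_rot: [-0.002, 0.728, -0.685, 0.002]
wrist_force: [-0.1, 0.0, -0.0]
grip_width: 0.0001
grip_force: 0.0
```

```bash
python3 - <<'E'
from h import *
plan(-105,-112,.12,1);print(env.sense()["q"].round(3))
E
```

```text
at [ -52.1 -255.8] 0.2016 turn units [-0.008 -0.001 -0.001] shift units after turn [-0.479  0.176  0.272] F [-0.1  0.  -0. ]
[ 6.600e-02 -1.850e-01 -1.430e-01  1.000e-03 -1.607e+00 -5.000e-03]
```

>>> {"method": "apply_moves", "body": {"series": [[[-0.008,-0.001,0],[-0.12,0.044,0.03],1],[[0,0,0],[-0.12,0.044,0.07],1],[[0,0,0],[-0.12,0.044,0.085],1],[[0,0,0],[-0.12,0.044,0.085],1],[[0,0,0],[0,0,0],1]]}}

```text
time_s: 6.7
eef_pos: [0.4269, -0.0208, 0.1155]
eef_rot: [0.002, 0.728, -0.686, -0.003]
wrist_force: [0.1, 0.3, -0.2]
grip_width: 0.0001
grip_force: 0.0
```

```bash
python3 - <<'E'
from h import *
plan(-105,-112,.12,1)
p,R=pose();np.savez("w2.npz",p=p,R=R)
im=env.camera("wrist")
k=proj(np.c_[toW([[-77,-133],[-55,-83],[17.5,-58],[-55,-183],[12,-35]]),[.039,.052,.025,.052,.036]],(p,R));print(k.round())
cv2.imwrite("pics/w3.png",im)
E
```

```text
at [-107.6 -108.3] 0.1155 turn units [ 0.01   0.003 -0.003] shift units after turn [ 0.012 -0.009 -0.015] F [ 0.1  0.3 -0.2]
[[274. 206.]
 [243. 284.]
 [165. 297.]
 [234. 132.]
 [171. 329.]]
```

View pics/w3.png

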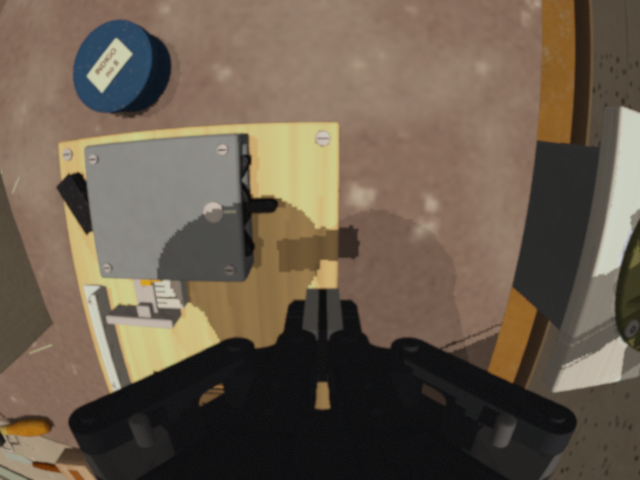

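Image: lobe tip at (276,205), against (274,206) predicted, so the board frame is good. Going down in front of the wheel, left of the lobe.

>>> {"method": "apply_moves", "body": {"series": [[[0.01,0.003,-0.003],[0,0,0.1],1],[[0,0,0],[0,0,0.1],1],[[0,0,0],[0,0,0.057],1],[[0,0,0],[0,-0.05,0],1],[[0,0,0],[0,-0.05,0],1],[[0,0,0],[0,0,0],1]]}}

```text
time_s: 7.35
eef_pos: [0.4615, -0.0226, 0.0426]
eef_rot: [-0.001, 0.727, -0.686, 0.002]
wrist_force: [0.4, 0.3, 0.9]
grip_width: -0.0
grip_force: 0.0
```

```bash
python3 - <<'E'
from h import *
plan(-77,-148.5,.038,1)
E
```

```text
at [ -73.2 -112.3] 0.0426 turn units [-0.007 -0.002 -0.006] shift units after turn [0.121 0.013 0.015] F [0.4 0.3 0.9]
```

>>> {"method": "apply_moves", "body": {"series": [[[0,0,0],[0,0.012,0.01],1],[[0,0,0],[0.024,0,0],1],[[0,0,0],[0.024,0,0],1],[[0,0,0],[0.024,0,0],1],[[0,0,0],[0.024,0,0],1],[[0,0,0],[0.024,0,0],1],[[0,0,0],[0,0,0],1],[[0,0,0],[0,0,0],1]]}}

```text
time_s: 8.15
eef_pos: [0.4578, -0.0584, 0.0375]
eef_rot: [-0.001, 0.728, -0.685, 0.001]
wrist_force: [0.0, -0.5, 0.3]
grip_width: 0.0001
grip_force: 0.0
```

```bash
python3 - <<'E'
from h import *
plan(-77,-148.5,.038,1)
p,R=pose();im=env.camera("wrist")
cv2.imwrite("pics/w4.png",cv2.resize(im[100:380,60:380],None,fx=2,fy=2,interpolation=cv2.INTER_CUBIC))
E
```

```text
at [ -79.1 -147.8] 0.0375 turn units [-0.004 -0.001 -0.002] shift units after turn [ 0.002 -0.007 -0.002] F [ 0.  -0.5  0.3]
```

View pics/w4.png

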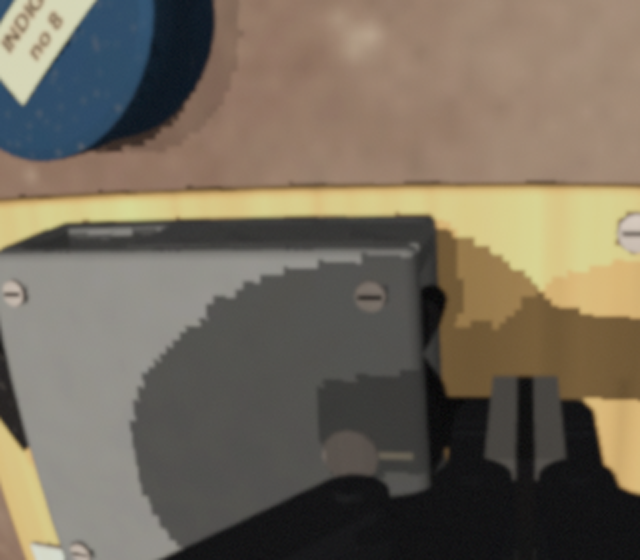

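The view shows the lobe turned to the right at crop (432,310) and the finger free of force. Withdrawing and repeating once.

>>> {"method": "apply_moves", "body": {"series": [[[0,0,0],[0,0.1,0],1],[[0,0,0],[-0.065,0,0],1],[[0,0,0],[-0.063,0,0],1],[[0,0,0],[0,-0.107,0],1],[[0,0,0],[0.01,0,0],1],[[0,0,0],[0.024,0,0],1],[[0,0,0],[0.024,0,0],1],[[0,0,0],[0.024,0,0],1],[[0,0,0],[0.024,0,0],1],[[0,0,0],[0.022,0,0],1],[[0,0,0],[0,0,0],1],[[0,0,0],[0,0,0],1]]}}

```text
time_s: 9.4
eef_pos: [0.4599, -0.0583, 0.0376]
eef_rot: [-0.001, 0.728, -0.685, 0.001]
wrist_force: [0.4, 0.2, -0.6]
grip_width: -0.0002
grip_force: 0.0
```

>>> {"method": "apply_moves", "body": {"series": [[[0,0,0],[0,0.1,0],1],[[0,0,0],[-0.065,0,0],1],[[0,0,0],[-0.063,0,-0.12],1],[[0,0,0],[0,0,-0.16],1],[[0,0,0],[0,0,0],1]]}}

```text
time_s: 9.9
eef_pos: [0.4306, -0.0208, 0.1287]
eef_rot: [-0.005, 0.729, -0.685, 0.005]
wrist_force: [1.1, -0.2, 0.1]
grip_width: 0.0
grip_force: 0.0
```

```bash
python3 - <<'E'
from h import *
plan(-107,-110,.038,1)
p,R=pose();np.savez("w5.npz",p=p,R=R);im=env.camera("wrist")
k=proj(np.c_[toW([[-77,-133],[17.5,-58],[17.5,-73]]),[.039,.025,.025]],(p,R));print(k.round())
x,y=k[1].astype(int)
a=cv2.resize(im[y-60:y+60,x-40:x+120],None,fx=5,fy=5,interpolation=cv2.INTER_CUBIC)
cv2.imwrite("pics/w5.png",a);cv2.imwrite("pics/w5full.png",im);print(x-40,y-60)
E
```

```text
at [-104.  -108.5] 0.1287 turn units [-0.018 -0.001  0.001] shift units after turn [0.005 0.01  0.302] F [ 1.1 -0.2  0.1]
[[285. 203.]
 [178. 290.]
 [176. 273.]]
138 229
```

View pics/w5.png

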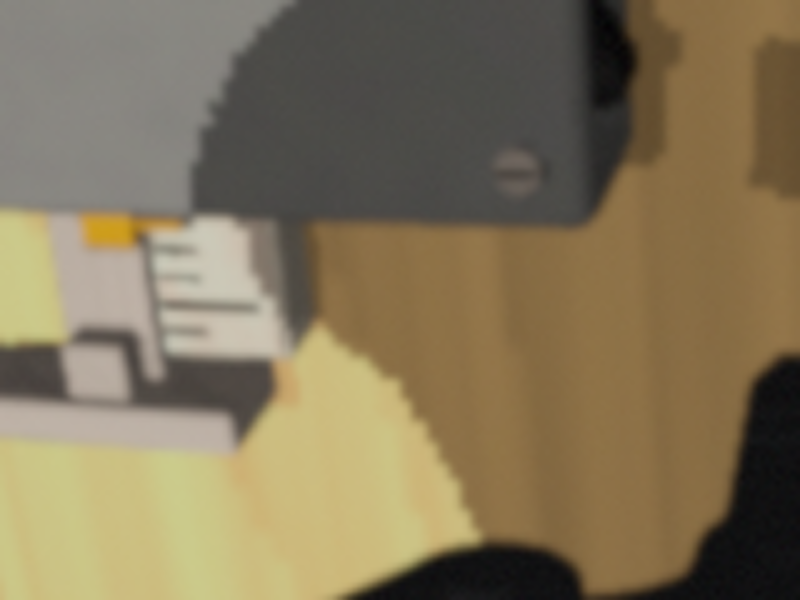

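The crop shows the long line at y≈305 with shorts at 331, 278 and 250; the brass pointer is near y≈225, partly hidden by the housing's top edge. The lay plate's front-left top corner is at (237,450). I'll measure the plate before and after.

```bash
python3 - <<'E'
from h import *
d=np.load("w5.npz");P=(d["p"],d["R"])
print(toB(cast("wrist",np.array([(237,450),(233,415)])/5+[138,229],.036,P)))
print(toB(cast("wrist",np.array([(160,331),(165,305),(165,278),(160,250)])/5+[138,229],.025,P)))
print(toB(cast("wrist",np.array([(183,217),(105,245)])/5+[138,229],.029,P)))
d=np.load("w2.npz");P3=(d["p"],d["R"])
import os
a=cv2.imread("pics/w3.png")
for n in(-45,-40,-35,-30,-25,-20):
    print(n,proj(np.r_[toW([[12,n]])[0],.036],P3).round(1),proj(np.r_[toW([[12,n]])[0],.036],P).round(1))
g=lambda im:cv2.cvtColor(im,cv2.COLOR_BGR2GRAY)
b=cv2.imread("pics/w5full.png")
print(g(a)[295:340,165],"\n",g(b)[295:340,170])
for im,PP in((a,P3),(b,P)):
    h=cv2.cvtColor(im,cv2.COLOR_BGR2HSV);m=cv2.inRange(h,(15,180,150),(28,255,255));m[:, :120]=0;m[:,230:]=0;m[:260]=0;m[310:]=0
    y,x=np.nonzero(m);print("brass",len(x),toB(cast("wrist",np.c_[x,y],.029,PP)).min(0),toB(cast("wrist",np.c_[x,y],.029,PP)).max(0))
E
```

```text
[[  9.92204664 -36.66145427]
 [  9.60071463 -43.2339067 ]]
[[ 25.95768325 -52.65745689]
 [ 24.21038772 -57.57054495]
 [ 23.4245571  -62.55349267]
 [ 23.58259916 -67.61640863]]
[[ 16.54199204 -75.2790552 ]
 [ 31.84619323 -69.8289941 ]]
-45 [[168.9 318.3]] [[181.6 309.9]]
-40 [[170.  323.9]] [[182.5 315.3]]
-35 [[171.  329.3]] [[183.4 320.6]]
-30 [[172.1 334.6]] [[184.3 325.8]]
-25 [[173.2 339.9]] [[185.2 331. ]]
-20 [[174.2 345. ]] [[186.1 336. ]]
[195 176 136 144 180 192 185 166 162 182 192 186 160 115  81  74  74  73
  70  69  69  69  71  82 113 148 170 178 180 180 181 181 179 184 191 194
 194 195 195 195 195 195 196 196 195] 
 [132 137 141 135 123 116 120 126 126 112  90  76  75  75  81 108 147 169
 178 179 180 180 180 183 190 194 195 195 194 194 194 194 194 194 193 193
 193 191 191 191 191 191 190 189 190]
brass 39 [ 24.75047869 -74.39245729] [ 34.27824058 -70.8755188 ]
brass 38 [ 25.60877102 -74.4481158 ] [ 34.42064077 -70.82935478]
```

The lay hasn't moved (brass and plate are the same before and after): the closed tips are only ~17 mm thick, so the lobe slipped off just past 30°. Going ~8 mm deeper.

>>> {"method": "apply_moves", "body": {"series": [[[-0.018,0,0],[0.008,0,0.1],1],[[0,0,0],[0,0,0.1],1],[[0,0,0],[0,0,0.083],1],[[0,0,0],[0,-0.05,0],1],[[0,0,0],[0,-0.05,0],1],[[0,0,0],[0,0,0],1]]}}

```text
time_s: 10.55
eef_pos: [0.4571, -0.0223, 0.035]
eef_rot: [0.005, 0.728, -0.685, -0.004]
wrist_force: [-0.5, -0.2, -0.1]
grip_width: 0.0001
grip_force: 0.0
```

```bash
python3 - <<'E'
from h import *
plan(-70,-111,.043,1)
E
```

```text
at [ -77.6 -111.7] 0.035 turn units [ 0.017 -0.002 -0.002] shift units after turn [-0.002 -0.025 -0.027] F [-0.5 -0.2 -0.1]
```

>>> {"method": "apply_moves", "body": {"series": [[[0.017,0,0],[0,0,-0.025],1],[[0,0,0],[0,-0.015,0],1],[[0,0,0],[0,0,0],1],[[0,0,0],[0,0,0],1]]}}

```text
time_s: 10.95
eef_pos: [0.4614, -0.0219, 0.0439]
eef_rot: [-0.001, 0.728, -0.685, 0.001]
wrist_force: [-0.1, -0.9, 0.6]
grip_width: -0.0001
grip_force: 0.0
```

```bash
python3 - <<'E'
from h import *
plan(-70,-111,.043,1)
E
```

```text
at [ -73.3 -111.5] 0.0439 turn units [-0.003 -0.001 -0.002] shift units after turn [-0.002 -0.011  0.003] F [-0.1 -0.9  0.6]
```

>>> {"method": "apply_moves", "body": {"series": [[[0,0,0],[0,-0.012,0],1],[[0,0,0],[0.02,0,0],1],[[0,0,0],[0.02,0,0],1],[[0,0,0],[0.02,0,0],1]]}}

```text
time_s: 11.35
eef_pos: [0.4662, -0.0403, 0.0436]
eef_rot: [-0.0, 0.728, -0.685, 0.001]
wrist_force: [-0.4, -0.2, 0.1]
grip_width: -0.0003
grip_force: 0.0
```

>>> {"method": "apply_moves", "body": {"series": [[[0,0,0],[0.02,0,0],1],[[0,0,0],[0.02,0,0],1],[[0,0,0],[0.023,0,0],1],[[0,0,0],[0,0,0],1],[[0,0,0],[0,0,0],1]]}}

```text
time_s: 11.85
eef_pos: [0.4674, -0.0588, 0.0437]
eef_rot: [-0.0, 0.728, -0.685, 0.001]
wrist_force: [-0.2, 0.0, -0.2]
grip_width: 0.0004
grip_force: 0.0
```

```bash
cat > brass.py <<'E'
from h import *
plan(-70,-148.5,.043,1)
P=pose();im=env.camera("wrist");h=cv2.cvtColor(im,cv2.COLOR_BGR2HSV);m=cv2.inRange(h,(15,180,120),(28,255,255))
k=proj(np.c_[toW([[30,-80],[30,-50]]),[.029]*2],P);print(k.round())
y,x=np.nonzero(m);w=toB(cast("wrist",np.c_[x,y],.029,P));ok=(w[:,0]>15)&(w[:,0]<36)&(w[:,1]>-84)&(w[:,1]<-45)
print("brass",ok.sum(),w[ok].min(0) if ok.any() else "",w[ok].max(0) if ok.any() else "")
cv2.imwrite("pics/last.png",im)
E
python3 brass.py
```

```text
at [ -69.6 -148.7] 0.0437 turn units [-0.003 -0.002 -0.002] shift units after turn [-0.001  0.001  0.002] F [-0.2  0.  -0.2]
[[165. 374.]
 [174. 408.]]
brass 0
```

>>> {"method": "apply_moves", "body": {"series": [[[0,0,0],[0,0.07,0],1],[[0,0,0],[0,0.07,0],1],[[0,0,0],[0,0,0],1],[[0,0,0],[-0.065,0,0],1],[[0,0,0],[-0.063,0,-0.08],1],[[0,0,0],[0,0,-0.16],1],[[0,0,0],[0,0,0],1],[[0,0,0],[0,0,0],1]]}}

```text
time_s: 12.7
eef_pos: [0.424, -0.022, 0.117]
eef_rot: [-0.002, 0.729, -0.685, 0.002]
wrist_force: [0.2, 0.4, -0.7]
grip_width: -0.0003
grip_force: 0.0
```

```bash
python3 brass.py
```

```text
at [-110.6 -109.4] 0.117 turn units [-0.006 -0.    -0.001] shift units after turn [ 0.13  -0.135  0.247] F [ 0.2  0.4 -0.7]
[[145. 273.]
 [151. 307.]]
brass 35 [ 26.30950653 -74.20761647] [ 34.1646538  -71.33671002]
```

No push has registered any contact force. I'll check the true fingertip height by lightly touching the board.

>>> {"method": "apply_moves", "body": {"series": [[[0,0,0],[0,-0.02,0.13],1],[[0,0,0],[0,0,0.13],1],[[0,0,0],[0,0,0],1],[[0,0,0],[0,0,0.01],1],[[0,0,0],[0,0,0],1]]}}

```text
time_s: 13.25
eef_pos: [0.43, -0.0224, 0.0363]
eef_rot: [-0.001, 0.728, -0.685, 0.002]
wrist_force: [-0.1, -0.9, 0.4]
grip_width: -0.0
grip_force: 0.0
```

>>> {"method": "apply_moves", "body": {"series": [[[0,0,0],[0,0,0.008],1],[[0,0,0],[0,0,0],1]]}}

```text
time_s: 13.45
eef_pos: [0.4297, -0.0222, 0.0332]
eef_rot: [-0.001, 0.728, -0.685, 0.002]
wrist_force: [-0.8, -0.5, -0.7]
grip_width: -0.0001
grip_force: 0.0
```

>>> {"method": "apply_moves", "body": {"series": [[[0,0,0],[0,0,0.008],1],[[0,0,0],[0,0,0],1]]}}

```text
time_s: 13.65
eef_pos: [0.4291, -0.0224, 0.0299]
eef_rot: [-0.001, 0.728, -0.685, 0.001]
wrist_force: [-0.6, 0.7, -0.5]
grip_width: 0.0
grip_force: 0.0
```

```bash
python3 - <<'E'
from h import *
plan(-100,-110,.03,1)
im=env.camera("scene");c=env.get_calibration("scene")
X=np.r_[toW([[-77,-133]])[0],.03];q=c["R"]@X+c["t"];u=q[:2]/q[2]*c["fx"]+[c["cx"],c["cy"]];print(u)
x,y=u.astype(int);cv2.imwrite("pics/s1.png",cv2.resize(im[y-50:y+50,x-60:x+60],None,fx=6,fy=6,interpolation=cv2.INTER_CUBIC))
E
```

```text
at [-105.5 -110. ] 0.0299 turn units [-0.003 -0.001 -0.002] shift units after turn [-0.    -0.018 -0.   ] F [-0.6  0.7 -0.5]
[365.67739642 248.07861145]
```

View pics/s1.png

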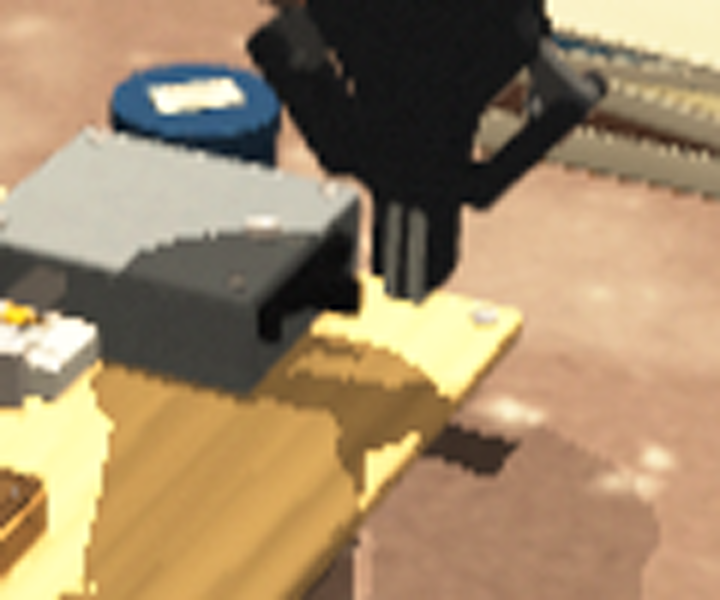

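The scene crop shows the fingertips at (405,298) just above the board and the lobe end at (355,290); I'll triangulate where the tips really are.

```bash
python3 - <<'E'
from h import *
P=pose()
s=np.array([(405,300),(385,298),(425,298),(355,285),(355,310)])/6+[305,198]
for z in(.013,.02,.032):print(z,toB(cast("scene",s,z)).round(1).tolist())
# predicted tip location
print("tip",toB(P[0]+P[1]@[0,0,.017]),(P[0]+P[1]@[0,0,.017]))
im=env.camera("wrist")
for z in (0.005,.017,.03):print(z,proj((P[0]+P[1]@[0,0,z]),P))
E
```

```text
0.013 [[-78.8, -169.1], [-71.6, -167.1], [-84.9, -174.0], [-57.5, -171.3], [-65.3, -153.4]]
0.02 [[-83.5, -157.2], [-76.3, -155.2], [-89.5, -162.1], [-62.4, -159.4], [-70.1, -141.7]]
0.032 [[-91.4, -136.8], [-84.4, -134.8], [-97.3, -141.6], [-70.8, -138.9], [-78.3, -121.5]]
tip [[-105.51679139 -110.13126065]] [ 0.429133   -0.0224772   0.01287619]
0.005 [[321.23511377 284.15655613]]
0.017 [[321.28795373 275.0938029 ]]
0.03 [[321.3390348  266.37648253]]
```

>>> {"method": "apply_moves", "body": {"series": [[[0,0,0],[0,0,0.01],1],[[0,0,0],[0,0,0],1]]}}

```text
time_s: 13.95
eef_pos: [0.4289, -0.0225, 0.0264]
eef_rot: [-0.0, 0.728, -0.685, 0.001]
wrist_force: [0.1, -1.1, -0.1]
grip_width: -0.0004
grip_force: 0.0
```

```bash
python3 - <<'E'
from h import *
P=pose();print(P[0])
for x in(-.011,0,.011):
  for z in (-.02,-.01,0,.017):print(x,z,proj((P[0]+P[1]@[x,0,z]),P).round(1))
im=cv2.imread("pics/w3.png");g=cv2.cvtColor(im,cv2.COLOR_BGR2GRAY);print(g[275:310,314].tolist(),g[275:310,322].tolist(),g[300,295:350].tolist())
E
```

```text
[ 0.42886201 -0.02245173  0.02636592]
-0.011 -0.02 [[321.1 328.9]]
-0.011 -0.01 [[321.2 318.3]]
-0.011 0 [[321.2 308.6]]
-0.011 0.017 [[321.3 294.1]]
0 -0.02 [[321.1 307. ]]
0 -0.01 [[321.2 297.1]]
0 0 [[321.2 288.3]]
0 0.017 [[321.3 275.1]]
0.011 -0.02 [[321.1 283.7]]
0.011 -0.01 [[321.1 274.8]]
0.011 0 [[321.2 266.9]]
0.011 0.017 [[321.3 255.2]]
[126, 148, 167, 173, 175, 179, 184, 187, 188, 188, 187, 181, 162, 127, 87, 68, 64, 62, 63, 63, 63, 62, 64, 63, 63, 63, 64, 64, 63, 64, 63, 63, 63, 64, 63] [170, 170, 170, 170, 170, 170, 170, 170, 170, 170, 170, 164, 143, 103, 55, 23, 15, 15, 12, 17, 14, 16, 13, 15, 13, 13, 14, 13, 14, 13, 14, 15, 15, 13, 16] [55, 53, 54, 54, 55, 56, 56, 55, 57, 59, 62, 64, 63, 63, 63, 64, 63, 64, 62, 63, 63, 62, 56, 43, 27, 16, 14, 13, 14, 15, 21, 38, 55, 60, 63, 63, 63, 63, 63, 63, 63, 62, 63, 62, 59, 53, 47, 45, 44, 45, 43, 43, 42, 43, 42]
```

>>> {"method": "apply_moves", "body": {"series": [[[0,0,0],[0,0,0.012],1],[[0,0,0],[0,0,0],1]]}}

```text
time_s: 14.15
eef_pos: [0.4288, -0.0225, 0.0226]
eef_rot: [-0.0, 0.728, -0.685, 0.001]
wrist_force: [0.2, 0.0, 0.2]
grip_width: -0.0002
grip_force: 0.0
```

>>> {"method": "apply_moves", "body": {"series": [[[0,0,0],[0,0,0.012],1],[[0,0,0],[0,0,0],1]]}}

```text
time_s: 14.35
eef_pos: [0.4288, -0.0225, 0.019]
eef_rot: [-0.0, 0.728, -0.685, 0.001]
wrist_force: [0.2, -0.6, 0.3]
grip_width: 0.0002
grip_force: 0.0
```

>>> {"method": "apply_moves", "body": {"series": [[[0,0,0],[0,0,0.012],1],[[0,0,0],[0,0,0],1]]}}

```text
time_s: 14.55
eef_pos: [0.4289, -0.0225, 0.0155]
eef_rot: [-0.0, 0.728, -0.685, 0.001]
wrist_force: [0.2, 0.1, -0.3]
grip_width: -0.0
grip_force: 0.0
```

>>> {"method": "apply_moves", "body": {"series": [[[0,0,0],[0,0,0.012],1],[[0,0,0],[0,0,0],1]]}}

```text
time_s: 14.75
eef_pos: [0.4289, -0.0225, 0.0119]
eef_rot: [-0.0, 0.728, -0.685, 0.001]
wrist_force: [-0.1, 0.2, 0.1]
grip_width: 0.0001
grip_force: 0.0
```

>>> {"method": "apply_moves", "body": {"series": [[[0,0,0],[0,0,0.02],1],[[0,0,0],[0,0,0],1]]}}

```text
time_s: 14.95
eef_pos: [0.4286, -0.0225, 0.0055]
eef_rot: [0.0, 0.728, -0.685, 0.001]
wrist_force: [0.5, 0.5, 0.1]
grip_width: 0.0001
grip_force: 0.0
```

```bash
python3 - <<'E'
from h import *
P=pose();print(P[0],toB(P[0]))
im=env.camera("scene");c=env.get_calibration("scene")
def ps(X):q=c["R"]@X+c["t"];return (q[:2]/q[2]*c["fx"]+[c["cx"],c["cy"]]).round(1)
for z in(-.03,-.02,-.01,0,.017):print(z,ps(P[0]+P[1]@[-.011,0,z]))
h=cv2.cvtColor(im,cv2.COLOR_BGR2HSV)
for x in range(366,382,2):print(x,h[235:275,x,2].tolist())
E
```

```text
[ 0.42859067 -0.02254629  0.00545812] [[-106.06237674 -110.1665036 ]]
-0.03 [372.1 255.8]
-0.02 [371.9 259.8]
-0.01 [371.7 263.9]
0 [371.5 267.9]
0.017 [371.1 274.7]
366 [24, 23, 23, 23, 23, 82, 174, 210, 226, 241, 246, 246, 246, 246, 246, 231, 190, 190, 250, 251, 211, 210, 210, 209, 206, 177, 138, 138, 140, 143, 143, 143, 140, 139, 133, 127, 124, 126, 131, 136]
368 [23, 23, 24, 22, 23, 23, 20, 26, 27, 27, 28, 29, 30, 30, 32, 33, 31, 39, 46, 98, 159, 179, 190, 203, 206, 210, 182, 144, 144, 142, 140, 137, 136, 130, 130, 129, 131, 137, 247, 255]
370 [23, 23, 24, 20, 23, 22, 21, 64, 94, 97, 98, 97, 97, 98, 97, 98, 97, 96, 96, 95, 97, 98, 107, 175, 215, 214, 185, 141, 139, 135, 132, 129, 126, 128, 134, 139, 142, 159, 249, 255]
372 [20, 22, 24, 22, 22, 21, 22, 28, 30, 31, 30, 36, 44, 44, 43, 44, 53, 62, 63, 60, 70, 81, 82, 143, 199, 211, 177, 136, 133, 130, 127, 130, 134, 136, 140, 142, 153, 241, 251, 227]
374 [24, 22, 21, 23, 24, 22, 23, 22, 54, 87, 97, 100, 100, 97, 99, 96, 95, 94, 95, 94, 93, 94, 96, 112, 175, 205, 170, 125, 125, 129, 134, 140, 141, 143, 142, 141, 146, 157, 154, 152]
376 [22, 21, 22, 21, 22, 21, 23, 22, 23, 23, 23, 21, 23, 23, 23, 23, 22, 22, 23, 21, 21, 63, 228, 244, 206, 164, 126, 130, 136, 140, 142, 142, 141, 140, 136, 129, 110, 79, 64, 131]
378 [22, 21, 21, 24, 23, 21, 22, 21, 21, 23, 22, 21, 21, 24, 22, 22, 22, 23, 24, 55, 166, 252, 255, 255, 255, 250, 166, 156, 142, 141, 140, 140, 135, 128, 108, 78, 62, 62, 63, 132]
380 [22, 21, 23, 23, 23, 24, 22, 22, 30, 40, 47, 47, 56, 72, 93, 104, 104, 127, 229, 254, 255, 255, 255, 255, 255, 255, 255, 255, 253, 214, 133, 125, 93, 64, 60, 59, 61, 62, 62, 127]
```

Both cameras put the shut fingertips ~24 mm *behind* the reported TCP, so earlier sweeps passed above the wheel. Lowering 9 mm more so tips are at ~z 21 mm.

>>> {"method": "apply_moves", "body": {"series": [[[0,0,0],[0,0,0.016],1],[[0,0,0],[0,0,0.016],1],[[0,0,0],[0,0,0],1]]}}

```text
time_s: 15.3
eef_pos: [0.4286, -0.0226, -0.0042]
eef_rot: [0.0, 0.728, -0.685, 0.001]
wrist_force: [0.2, 0.2, 0.1]
grip_width: 0.0002
grip_force: 0.0
```

```bash
python3 - <<'E'
from h import *
plan(-72,-110,-.004,1)
im=env.camera("scene");g=im.max(2)
for x in (370,374):print(g[252:272,x].tolist())
E
```

```text
at [-106.1 -110.2] -0.0042 turn units [-0.001 -0.002 -0.002] shift units after turn [-0.001 -0.114 -0.001] F [0.2 0.2 0.1]
[96, 95, 96, 96, 97, 85, 75, 75, 75, 79, 113, 138, 135, 134, 130, 127, 128, 133, 138, 141]
[95, 94, 93, 93, 91, 91, 92, 92, 93, 93, 97, 114, 129, 134, 140, 142, 144, 140, 140, 145]
```

>>> {"method": "apply_moves", "body": {"series": [[[0,0,0],[0,-0.05,0],1],[[0,0,0],[0,-0.05,0],1],[[0,0,0],[0,-0.005,0],1],[[0,0,0],[0.02,0,0],1],[[0,0,0],[0.02,0,0],1],[[0,0,0],[0.01,0,0],1]]}}

```text
time_s: 15.95
eef_pos: [0.4612, -0.0357, -0.0032]
eef_rot: [-0.001, 0.728, -0.685, 0.001]
wrist_force: [0.5, 2.7, -0.5]
grip_width: 0.0001
grip_force: 1.3
```

>>> {"method": "apply_moves", "body": {"series": [[[0,0,0],[0.02,0,0],1],[[0,0,0],[0.02,0,0],1],[[0,0,0],[0.02,0,0],1],[[0,0,0],[0.018,0,0],1],[[0,0,0],[0,0,0],1],[[0,0,0],[0,0,0],1]]}}

```text
time_s: 16.55
eef_pos: [0.4629, -0.0591, -0.0031]
eef_rot: [-0.0, 0.728, -0.685, 0.001]
wrist_force: [-0.7, 0.1, 0.1]
grip_width: -0.0002
grip_force: 0.0
```

>>> {"method": "apply_moves", "body": {"series": [[[0,0,0],[0,0.05,0],1],[[0,0,0],[0,0.05,0],1],[[0,0,0],[0,0,0],1]]}}

```text
time_s: 16.85
eef_pos: [0.4322, -0.0605, -0.0032]
eef_rot: [-0.001, 0.728, -0.685, 0.001]
wrist_force: [0.4, 0.4, -0.2]
grip_width: 0.0001
grip_force: 0.0
```

>>> {"method": "apply_moves", "body": {"series": [[[0,0,0],[-0.065,0,-0.04],1],[[0,0,0],[-0.063,0,-0.16],1],[[0,0,0],[0,0,-0.16],1],[[0,0,0],[0,0,0],1],[[0,0,0],[0,0,0],1]]}}

```text
time_s: 17.35
eef_pos: [0.4316, -0.0221, 0.1047]
eef_rot: [-0.002, 0.729, -0.685, 0.002]
wrist_force: [1.1, 0.9, -0.4]
grip_width: 0.0
grip_force: 0.0
```

```bash
python3 brass.py
```

```text
at [-103.  -109.9] 0.1047 turn units [-0.007 -0.    -0.001] shift units after turn [ 0.129 -0.11   0.206] F [ 1.1  0.9 -0.4]
[[147. 280.]
 [153. 315.]]
brass 91 [ 24.57100513 -73.43630623] [ 34.88685381 -66.36783171]
```

Contact this time: the pointer advanced one click (to about -68). Two more.

>>> {"method": "apply_moves", "body": {"series": [[[0,0,0],[0,0,0.16],1],[[0,0,0],[0,0,0.16],1],[[0,0,0],[0,0,0.04],1],[[0,0,0],[0,-0.05,0],1],[[0,0,0],[0,-0.052,0],1],[[0,0,0],[0,0,0],1]]}}

```text
time_s: 18.0
eef_pos: [0.4622, -0.0214, -0.0042]
eef_rot: [0.0, 0.728, -0.685, 0.001]
wrist_force: [-0.9, -0.1, 0.6]
grip_width: 0.0005
grip_force: 0.0
```

```bash
python3 - <<'E'
from h import *
plan(-74,-148.5,-.004,1)
E
```

```text
at [ -72.4 -111.1] -0.0042 turn units [-0.002 -0.003 -0.002] shift units after turn [ 0.125  0.005 -0.001] F [-0.9 -0.1  0.6]
```

>>> {"method": "apply_moves", "body": {"series": [[[0,0,0],[0.02,0.004,0],1],[[0,0,0],[0.02,0,0],1],[[0,0,0],[0.02,0,0],1],[[0,0,0],[0.02,0,0],1],[[0,0,0],[0.02,0,0],1],[[0,0,0],[0.024,0,0],1],[[0,0,0],[0,0,0],1],[[0,0,0],[0,0,0],1],[[0,0,0],[0,0.05,0],1],[[0,0,0],[0,0.05,0],1],[[0,0,0],[0,0,0],1]]}}

```text
time_s: 19.1
eef_pos: [0.4315, -0.06, -0.0047]
eef_rot: [-0.001, 0.728, -0.685, 0.001]
wrist_force: [0.2, -0.2, 1.7]
grip_width: -0.0004
grip_force: 0.0
```

>>> {"method": "apply_moves", "body": {"series": [[[0,0,0],[-0.065,0,0],1],[[0,0,0],[-0.06,0,0],1],[[0,0,0],[0,-0.05,0],1],[[0,0,0],[0,-0.05,0],1],[[0,0,0],[0.02,0,0],1],[[0,0,0],[0.02,0,0],1],[[0,0,0],[0.02,0,0],1],[[0,0,0],[0.02,0,0],1],[[0,0,0],[0.02,0,0],1],[[0,0,0],[0.024,0,0],1],[[0,0,0],[0,0,0],1],[[0,0,0],[0,0,0],1]]}}

```text
time_s: 20.3
eef_pos: [0.4622, -0.0584, -0.0046]
eef_rot: [-0.0, 0.728, -0.686, 0.001]
wrist_force: [-0.2, 0.0, -0.1]
grip_width: 0.0002
grip_force: 0.0
```

>>> {"method": "apply_moves", "body": {"series": [[[0,0,0],[0,0.05,0],1],[[0,0,0],[0,0.05,0],1],[[0,0,0],[0,0,0],1],[[0,0,0],[-0.065,0,-0.04],1],[[0,0,0],[-0.063,0,-0.16],1],[[0,0,0],[0,0,-0.16],1],[[0,0,0],[0,0,0],1],[[0,0,0],[0,0,0],1]]}}

```text
time_s: 21.1
eef_pos: [0.4309, -0.0213, 0.1032]
eef_rot: [-0.002, 0.729, -0.685, 0.002]
wrist_force: [0.2, 0.1, -0.8]
grip_width: 0.0003
grip_force: 0.0
```

```bash
python3 brass.py; python3 - <<'E'
from h import *
P=pose();im=env.camera("wrist");h=cv2.cvtColor(im,cv2.COLOR_BGR2HSV)
np.savez("w6.npz",p=P[0],R=P[1]);cv2.imwrite("pics/w6full.png",im)
# white dot near front lobe
m=cv2.inRange(h,(0,0,120),(180,70,255));y,x=np.nonzero(m);w=toB(cast("wrist",np.c_[x,y],.039,P))
ok=(abs(w[:,0]+73)<10)&(abs(w[:,1]+133)<8);print("dot",ok.sum(),w[ok].mean(0) if ok.any() else "")
E
```

```text
at [-103.6 -109. ] 0.1032 turn units [-0.007  0.    -0.001] shift units after turn [ 0.132 -0.112  0.201] F [ 0.2  0.1 -0.8]
[[145. 280.]
 [151. 315.]]
brass 83 [ 24.01047341 -63.07746704] [ 34.90468    -56.05053022]
dot 20 [ -73.2504327  -132.46963812]
```

The pointer moved 10 mm more: it's on the long line, and the white dot is at the front (board (-73,-132.5)). Now look at the block.

>>> {"method": "apply_moves", "body": {"series": [[[0,0,0],[-0.09,0,-0.11],1],[[0,0,0],[-0.09,0,-0.11],1],[[0,0,0],[-0.08,0,-0.11],1],[[0,0,0],[0,0,0],1],[[0,0,0],[0,0,0],1]]}}

```text
time_s: 21.7
eef_pos: [0.4248, 0.0565, 0.2]
eef_rot: [0.0, 0.729, -0.685, 0.001]
wrist_force: [-0.8, 0.1, -1.8]
grip_width: 0.0001
grip_force: 0.0
```

```bash
cat > blk.py <<'E'
from h import *
import sys
P=pose();im=env.camera("wrist");cv2.imwrite("pics/"+sys.argv[1],im)
h=cv2.cvtColor(im,cv2.COLOR_BGR2HSV);m=cv2.inRange(h,(6,60,20),(19,255,118))
m=cv2.morphologyEx(m,cv2.MORPH_CLOSE,np.ones((7,7)));m=cv2.morphologyEx(m,cv2.MORPH_OPEN,np.ones((5,5)))
cs,_=cv2.findContours(m,cv2.RETR_EXTERNAL,cv2.CHAIN_APPROX_NONE)
for c in sorted(cs,key=cv2.contourArea)[-3:]:
    w=toB(cast("wrist",c[:,0],.034,P));r=cv2.minAreaRect(w.astype(np.float32))
    print(cv2.contourArea(c),r,cv2.boxPoints(r).round(1).tolist());cv2.drawContours(im,[c],-1,(0,255,0),1)
plan(-70,90,.1,1);cv2.imwrite("pics/m_"+sys.argv[1],im)
E
python3 blk.py k1.png
```

```text
9882.0 ((-171.60255432128906, 37.36180114746094), (148.6187744140625, 185.64878845214844), 80.65006256103516) [[-275.29998779296875, -20.899999618530273], [-92.0999984741211, -51.0], [-67.9000015258789, 95.5999984741211], [-251.10000610351562, 125.80000305175781]]
15147.5 ((221.27444458007812, -125.59638977050781), (351.8385925292969, 160.10110473632812), 84.42076110839844) [[124.5, -292.8999938964844], [283.79998779296875, -308.5], [318.0, 41.70000076293945], [158.6999969482422, 57.29999923706055]]
17201.0 ((-560.066650390625, 335.318359375), (223.1094207763672, 698.7286376953125), 32.130126953125) [[-840.2999877929688, 571.7999877929688], [-468.70001220703125, -19.899999618530273], [-279.79998779296875, 98.80000305175781], [-651.4000244140625, 690.5]]
at [-105.3  -31.5] 0.1991 turn units [ 0.    -0.002 -0.001] shift units after turn [-0.405 -0.118  0.33 ] F [ 0.  -0.1  0.3]
```

View pics/m_k1.png

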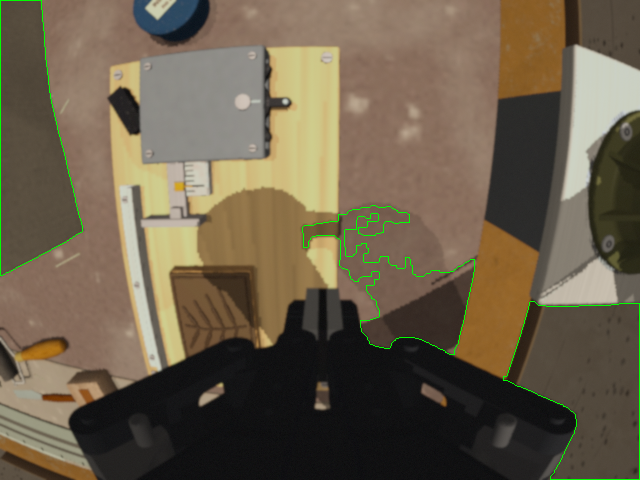

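The marked picture shows the block at (170–257, 267–345), partly behind the gripper; the mask was no good, but the first look already gives its centre at board ≈(7,91), almost square. Moving down in front of its middle.

>>> {"method": "apply_moves", "body": {"series": [[[0,0,0],[-0.13,-0.02,0],1],[[0,0,0],[-0.14,-0.03,0],1],[[0,0,0],[-0.14,-0.03,0.05],1],[[0,0,0],[0,0,0.15],1],[[0,0,0],[0,0,0.15],1],[[0,0,0],[0,0,0.15],1],[[0,0,0],[0,0,0.15],1],[[0,0,0],[0,0,0.02],1],[[0,0,0],[0,0,0],1],[[0,0,0],[0,0,0],1]]}}

```text
time_s: 22.75
eef_pos: [0.4431, 0.1803, 0.002]
eef_rot: [-0.002, 0.728, -0.685, 0.002]
wrist_force: [0.1, 0.4, 0.9]
grip_width: 0.0004
grip_force: 0.0
```

```bash
python3 - <<'E'
from h import *
plan(-52,91,-.004,1)
d=np.load("w5.npz")
E
```

```text
at [-78.9  91.4] 0.002 turn units [-0.006 -0.001 -0.002] shift units after turn [ 0.001 -0.09   0.02 ] F [0.1 0.4 0.9]
```

>>> {"method": "apply_moves", "body": {"series": [[[0,0,0],[0,-0.02,0.015],1],[[0,0,0],[0,-0.03,0],1],[[0,0,0],[0,-0.02,0],1],[[0,0,0],[0,-0.014,0],1],[[0,0,0],[0,-0.014,0],1],[[0,0,0],[0,-0.014,0],1],[[0,0,0],[0,-0.014,0],1],[[0,0,0],[0,-0.014,0],1],[[0,0,0],[0,-0.014,0],1],[[0,0,0],[0,-0.014,0],1],[[0,0,0],[0,-0.007,0],1]]}}

```text
time_s: 23.85
eef_pos: [0.4945, 0.1832, -0.0047]
eef_rot: [-0.0, 0.728, -0.685, 0.001]
wrist_force: [-4.4, 1.3, 2.8]
grip_width: 0.0001
grip_force: 2.0
```

```bash
python3 - <<'E'
from h import *
plan(-17.5,91,-.004,1)
E
```

```text
at [-27.5  91.1] -0.0047 turn units [-0.003 -0.002 -0.002] shift units after turn [ 0.    -0.033 -0.002] F [-4.4  1.3  2.8]
```

>>> {"method": "apply_moves", "body": {"series": [[[0,0,0],[0,-0.007,0],1],[[0,0,0],[0,-0.007,0],1],[[0,0,0],[0,-0.006,0],1]]}}

```text
time_s: 24.15
eef_pos: [0.5003, 0.1835, -0.0048]
eef_rot: [-0.0, 0.728, -0.685, 0.001]
wrist_force: [-3.5, 0.8, 0.9]
grip_width: 0.0
grip_force: 1.6
```

>>> {"method": "apply_moves", "body": {"series": [[[0,0,0],[0,-0.006,0],1],[[0,0,0],[0,0,0],1]]}}

```text
time_s: 24.35
eef_pos: [0.5023, 0.1837, -0.0047]
eef_rot: [-0.001, 0.728, -0.685, 0.001]
wrist_force: [-0.6, 0.0, 1.3]
grip_width: -0.0002
grip_force: 0.6
```

>>> {"method": "apply_moves", "body": {"series": [[[0,0,0],[0,-0.005,0],1],[[0,0,0],[0,0,0],1]]}}

```text
time_s: 24.55
eef_pos: [0.5036, 0.1838, -0.0047]
eef_rot: [-0.0, 0.728, -0.685, 0.001]
wrist_force: [-1.4, 0.2, 0.1]
grip_width: 0.0002
grip_force: 0.8
```

```bash
python3 - <<'E'
from h import *
plan(-17.5,91,-.004,1)
E
```

```text
at [-18.3  91.1] -0.0047 turn units [-0.003 -0.002 -0.002] shift units after turn [ 0.    -0.003 -0.002] F [-1.4  0.2  0.1]
```

>>> {"method": "apply_moves", "body": {"series": [[[0,0,0],[0,-0.004,0],1],[[0,0,0],[0,0,0],1]]}}

```text
time_s: 24.75
eef_pos: [0.5048, 0.1838, -0.0047]
eef_rot: [-0.0, 0.728, -0.685, 0.001]
wrist_force: [-2.0, -0.3, -0.4]
grip_width: 0.0
grip_force: 0.9
```

>>> {"method": "apply_moves", "body": {"series": [[[0,0,0],[0,-0.004,0],1],[[0,0,0],[0,0,0],1]]}}

```text
time_s: 24.95
eef_pos: [0.5054, 0.1839, -0.0047]
eef_rot: [0.0, 0.728, -0.685, 0.001]
wrist_force: [-5.3, -0.1, 2.1]
grip_width: 0.0002
grip_force: 2.6
```

>>> {"method": "apply_moves", "body": {"series": [[[0,0,0],[0,-0.004,0],1],[[0,0,0],[0,0,0],1]]}}

```text
time_s: 25.15
eef_pos: [0.5055, 0.184, -0.0048]
eef_rot: [0.001, 0.728, -0.685, 0.0]
wrist_force: [-11.0, 1.1, 5.9]
grip_width: -0.0
grip_force: 5.7
```

>>> {"method": "apply_moves", "body": {"series": [[[0,0,0],[0,-0.004,0],1],[[0,0,0],[0,0,0],1]]}}

```text
time_s: 25.35
eef_pos: [0.5057, 0.1841, -0.0048]
eef_rot: [0.002, 0.728, -0.685, -0.001]
wrist_force: [-17.3, 0.9, 8.7]
grip_width: -0.0001
grip_force: 8.6
```

Home against the fence (17 N, position matches). Back off and check the tin's clearance for the left-side push.

>>> {"method": "apply_moves", "body": {"series": [[[0,0,0],[0,0.02,0],1],[[0,0,0],[0,0.06,0],1],[[0,0,0],[0,0.02,-0.1],1],[[0,0,0],[0,0,-0.16],1],[[0,0,0],[0,0,-0.1],1],[[0,0,0],[0,0,0],1],[[0,0,0],[0,0,0],1]]}}

```text
time_s: 26.05
eef_pos: [0.4787, 0.1828, 0.104]
eef_rot: [-0.002, 0.728, -0.685, 0.001]
wrist_force: [-0.5, -0.1, -1.4]
grip_width: -0.0002
grip_force: 0.0
```

```bash
python3 - <<'E'
from h import *
d=np.load("w1.npz");P=(d["p"],d["R"]);im=cv2.imread("pics/w1.png")
h=cv2.cvtColor(im,cv2.COLOR_BGR2HSV);m=cv2.inRange(h,(0,150,60),(8,255,255))|cv2.inRange(h,(172,150,60),(180,255,255))
c=big(m);w=toB(cast("wrist",c,.043,P));print("tin top",w.min(0),w.max(0))
plan(41,181,-.004,1)
P=pose();im=env.camera("wrist");np.savez("k2.npz",p=P[0],R=P[1]);cv2.imwrite("pics/k2.png",im)
print(proj(np.c_[toW([[-3,27],[85,27],[-3,155],[-77,-133]]),[.034,.034,.034,.039]],P).round())
E
```

```text
tin top [-48.88912904 210.6916084 ] [ 21.03891555 280.46337506]
at [-43.3  91.7] 0.104 turn units [-0.006  0.001 -0.002] shift units after turn [-0.298 -0.281  0.36 ] F [-0.5 -0.1 -1.4]
[[258. 147.]
 [134. 154.]
 [267. 328.]
 [373. -84.]]
```

>>> {"method": "apply_moves", "body": {"series": [[[0,0,0],[-0.1,-0.09,0],1],[[0,0,0],[-0.1,-0.1,0],1],[[0,0,0],[-0.102,-0.095,0],1],[[0,0,0],[0,0,0.1],1],[[0,0,0],[0,0,0.14],1],[[0,0,0],[0,0,0.11],1],[[0,0,0],[0,0,0.01],1],[[0,0,0],[0,0,0],1]]}}

```text
time_s: 26.9
eef_pos: [0.5574, 0.277, -0.0065]
eef_rot: [0.001, 0.728, -0.685, 0.001]
wrist_force: [0.3, 0.2, 0.1]
grip_width: 0.0002
grip_force: 0.0
```

```bash
python3 - <<'E'
from h import *
plan(42,119,-.004,1)
E
```

```text
at [ 41.1 180.8] -0.0065 turn units [ 0.    -0.005 -0.002] shift units after turn [ 0.206 -0.003 -0.008] F [0.3 0.2 0.1]
```

>>> {"method": "apply_moves", "body": {"series": [[[0,0,0],[0.025,0,-0.006],1],[[0,0,0],[0.02,0,0],1],[[0,0,0],[0.015,0,0],1],[[0,0,0],[0.015,0,0],1],[[0,0,0],[0.015,0,0],1],[[0,0,0],[0.015,0,0],1],[[0,0,0],[0.015,0,0],1],[[0,0,0],[0.015,0,0],1],[[0,0,0],[0.015,0,0],1],[[0,0,0],[0.015,0,0],1],[[0,0,0],[0.01,0,0],1]]}}

```text
time_s: 28.0
eef_pos: [0.5613, 0.225, -0.0028]
eef_rot: [-0.0, 0.728, -0.685, 0.001]
wrist_force: [0.4, 4.8, 2.2]
grip_width: -0.0001
grip_force: 2.3
```

>>> {"method": "apply_moves", "body": {"series": [[[0,0,0],[0.005,0,0],1],[[0,0,0],[0,0,0],1]]}}

```text
time_s: 28.2
eef_pos: [0.5613, 0.2234, -0.003]
eef_rot: [0.0, 0.728, -0.685, 0.001]
wrist_force: [0.0, 2.1, 1.9]
grip_width: -0.0002
grip_force: 1.3
```

```bash
python3 - <<'E'
from h import *
plan(42,119,-.004,1)
E
```

```text
at [ 41.7 127.1] -0.003 turn units [-0.002 -0.002 -0.002] shift units after turn [ 0.027 -0.001  0.003] F [0.  2.1 1.9]
```

>>> {"method": "apply_moves", "body": {"series": [[[0,0,0],[0.006,0,0],1],[[0,0,0],[0.006,0,0],1],[[0,0,0],[0.004,0,0],1],[[0,0,0],[0,0,0],1]]}}

```text
time_s: 28.6
eef_pos: [0.5615, 0.2188, -0.003]
eef_rot: [0.0, 0.728, -0.685, 0.001]
wrist_force: [-0.2, 2.1, 1.4]
grip_width: -0.0001
grip_force: 1.3
```

>>> {"method": "apply_moves", "body": {"series": [[[0,0,0],[0.004,0,0],1],[[0,0,0],[0,0,0],1]]}}

```text
time_s: 28.8
eef_pos: [0.5616, 0.2177, -0.0031]
eef_rot: [-0.0, 0.728, -0.685, 0.001]
wrist_force: [0.5, 1.9, 0.5]
grip_width: -0.0002
grip_force: 1.3
```

```bash
python3 - <<'E'
from h import *
plan(42,119,-.004,1)
E
```

```text
at [ 41.6 121.3] -0.0031 turn units [-0.002 -0.002 -0.002] shift units after turn [ 0.008 -0.001  0.003] F [0.5 1.9 0.5]
```

>>> {"method": "apply_moves", "body": {"series": [[[0,0,0],[0.004,0,0],1],[[0,0,0],[0,0,0],1]]}}

```text
time_s: 29.0
eef_pos: [0.5617, 0.2165, -0.003]
eef_rot: [-0.0, 0.728, -0.685, 0.001]
wrist_force: [0.4, 2.2, 0.7]
grip_width: -0.0
grip_force: 1.2
```

>>> {"method": "apply_moves", "body": {"series": [[[0,0,0],[0.003,0,0],1],[[0,0,0],[0,0,0],1]]}}

```text
time_s: 29.2
eef_pos: [0.5618, 0.2161, -0.003]
eef_rot: [-0.0, 0.728, -0.685, 0.001]
wrist_force: [0.2, 4.0, 0.1]
grip_width: 0.0
grip_force: 2.0
```

>>> {"method": "apply_moves", "body": {"series": [[[0,0,0],[0.003,0,0],1],[[0,0,0],[0,0,0],1]]}}

```text
time_s: 29.4
eef_pos: [0.5619, 0.216, -0.003]
eef_rot: [-0.001, 0.728, -0.685, 0.001]
wrist_force: [-0.2, 6.9, -1.1]
grip_width: -0.0002
grip_force: 3.4
```

>>> {"method": "apply_moves", "body": {"series": [[[0,0,0],[0.003,0,0],1],[[0,0,0],[0,0,0],1]]}}

```text
time_s: 29.6
eef_pos: [0.5619, 0.2161, -0.0029]
eef_rot: [-0.002, 0.729, -0.685, 0.0]
wrist_force: [0.1, 8.8, -0.7]
grip_width: -0.0
grip_force: 4.7
```

>>> {"method": "apply_moves", "body": {"series": [[[0,0,0],[-0.03,0,0],1],[[0,0,0],[-0.06,0,-0.02],1],[[0,0,0],[0,0,-0.15],1],[[0,0,0],[0,0,-0.16],1],[[0,0,0],[0.09,0.12,0],1],[[0,0,0],[0.12,0.1,0],1],[[0,0,0],[0.12,0.1,0],1],[[0,0,0],[0.015,0.06,0],1],[[0,0,0],[0,0,0.16],1],[[0,0,0],[0,0,0.15],1],[[0,0,0],[0,0,0.02],1],[[0,0,0],[0,0,0],1]]}}

```text
time_s: 30.8
eef_pos: [0.4527, 0.1304, -0.0028]
eef_rot: [0.001, 0.728, -0.685, 0.002]
wrist_force: [0.1, 0.0, 1.5]
grip_width: -0.0002
grip_force: 0.0
```

```bash
python3 - <<'E'
from h import *
plan(-22,44,-.004,1)
E
```

```text
at [-72.5  41. ] -0.0028 turn units [-0.001 -0.005 -0.001] shift units after turn [-0.01  -0.168  0.004] F [0.1 0.  1.5]
```

>>> {"method": "apply_moves", "body": {"series": [[[0,0,0],[-0.01,-0.05,0.004],1],[[0,0,0],[0,-0.06,0],1],[[0,0,0],[0,-0.05,0],1],[[0,0,0],[0,-0.012,0],1],[[0,0,0],[0,-0.006,0],1],[[0,0,0],[0,0,0],1]]}}

```text
time_s: 31.4
eef_pos: [0.5064, 0.1373, -0.0029]
eef_rot: [-0.001, 0.728, -0.685, 0.001]
wrist_force: [-0.1, 0.3, -1.2]
grip_width: -0.0002
grip_force: 0.0
```

>>> {"method": "apply_moves", "body": {"series": [[[0,0,0],[0,-0.004,0],1],[[0,0,0],[0,0,0],1]]}}

```text
time_s: 31.6
eef_pos: [0.5071, 0.1372, -0.0036]
eef_rot: [-0.001, 0.728, -0.685, 0.001]
wrist_force: [-0.5, 0.3, -0.7]
grip_width: 0.0
grip_force: 0.0
```

>>> {"method": "apply_moves", "body": {"series": [[[0,0,0],[0,-0.004,0],1],[[0,0,0],[0,0,0],1]]}}

```text
time_s: 31.8
eef_pos: [0.5079, 0.1372, -0.0038]
eef_rot: [-0.0, 0.728, -0.685, 0.001]
wrist_force: [-4.1, -0.8, 2.3]
grip_width: -0.0002
grip_force: 2.1
```

```bash
python3 - <<'E'
from h import *
plan(-16,44,-.004,1)
E
```

```text
at [-17.   44.3] -0.0038 turn units [-0.002 -0.002 -0.001] shift units after turn [ 0.001 -0.003  0.001] F [-4.1 -0.8  2.3]
```

>>> {"method": "apply_moves", "body": {"series": [[[0,0,0],[0,-0.004,0],1],[[0,0,0],[0,0,0],1]]}}

```text
time_s: 32.0
eef_pos: [0.5085, 0.1372, -0.0039]
eef_rot: [0.001, 0.728, -0.685, 0.0]
wrist_force: [-8.3, 0.8, 4.9]
grip_width: 0.0002
grip_force: 4.2
```

>>> {"method": "apply_moves", "body": {"series": [[[0,0,0],[0,-0.004,0],1],[[0,0,0],[0,0,0],1]]}}

```text
time_s: 32.2
eef_pos: [0.5086, 0.1371, -0.004]
eef_rot: [0.002, 0.728, -0.685, -0.0]
wrist_force: [-14.6, 1.1, 10.4]
grip_width: -0.0001
grip_force: 7.4
```

```bash
python3 - <<'E'
from h import *
plan(-16,44,-.004,1)
E
```

```text
at [-16.3  44.2] -0.004 turn units [ 0.003 -0.003 -0.001] shift units after turn [ 0.001 -0.001  0.   ] F [-14.6   1.1  10.4]
```

>>> {"method": "apply_moves", "body": {"series": [[[0,0,0],[0,0.03,0],1],[[0,0,0],[0,0.08,-0.02],1],[[0,0,0],[0,0.02,-0.15],1],[[0,0,0],[0,0,-0.16],1],[[0,0,0],[-0.11,-0.1,0],1],[[0,0,0],[-0.11,-0.1,0],1],[[0,0,0],[-0.11,-0.1,0],1],[[0,0,0],[0,-0.028,0],1],[[0,0,0],[0,0,0.16],1],[[0,0,0],[0,0,0.15],1],[[0,0,0],[0,0,0.02],1],[[0,0,0],[0,0,0],1]]}}

```text
time_s: 33.4
eef_pos: [0.5637, 0.2388, -0.0044]
eef_rot: [0.001, 0.728, -0.685, 0.002]
wrist_force: [0.0, -0.4, 0.3]
grip_width: -0.0002
grip_force: 0.0
```

```bash
python3 - <<'E'
from h import *
plan(42,122,-.004,1)
E
```

```text
at [ 45.  142.3] -0.0044 turn units [-0.001 -0.004 -0.001] shift units after turn [ 0.068  0.01  -0.001] F [ 0.  -0.4  0.3]
```

>>> {"method": "apply_moves", "body": {"series": [[[0,0,0],[0.03,0.01,0],1],[[0,0,0],[0.025,0,0],1],[[0,0,0],[0.013,0,0],1],[[0,0,0],[0,0,0],1]]}}

```text
time_s: 33.8
eef_pos: [0.563, 0.2188, -0.0025]
eef_rot: [-0.002, 0.728, -0.686, 0.001]
wrist_force: [-0.3, 0.0, -1.0]
grip_width: -0.0
grip_force: 0.0
```

>>> {"method": "apply_moves", "body": {"series": [[[0,0,0],[0.005,0,0],1],[[0,0,0],[0,0,0],1]]}}

```text
time_s: 34.0
eef_pos: [0.5625, 0.2177, -0.0038]
eef_rot: [-0.001, 0.728, -0.685, 0.001]
wrist_force: [0.0, 0.0, 0.6]
grip_width: 0.0005
grip_force: 0.0
```

>>> {"method": "apply_moves", "body": {"series": [[[0,0,0],[0.003,0,0],1],[[0,0,0],[0,0,0],1]]}}

```text
time_s: 34.2
eef_pos: [0.5624, 0.2168, -0.0041]
eef_rot: [-0.0, 0.728, -0.685, 0.001]
wrist_force: [0.4, -0.1, -0.2]
grip_width: -0.0
grip_force: 0.0
```

```bash
python3 - <<'E'
from h import *
plan(42,119,-.004,1)
E
```

```text
at [ 42.4 120.4] -0.0041 turn units [-0.003 -0.002 -0.001] shift units after turn [ 0.005  0.001 -0.   ] F [ 0.4 -0.1 -0.2]
```

>>> {"method": "apply_moves", "body": {"series": [[[0,0,0],[0.004,0,0],1],[[0,0,0],[0,0,0],1]]}}

```text
time_s: 34.4
eef_pos: [0.5625, 0.2161, -0.0041]
eef_rot: [-0.001, 0.728, -0.685, 0.001]
wrist_force: [-0.4, 2.1, 0.1]
grip_width: 0.0001
grip_force: 1.1
```

>>> {"method": "apply_moves", "body": {"series": [[[0,0,0],[0.003,0,0],1],[[0,0,0],[0,0,0],1]]}}

```text
time_s: 34.6
eef_pos: [0.5625, 0.2161, -0.004]
eef_rot: [-0.001, 0.728, -0.685, 0.001]
wrist_force: [-1.5, 4.9, -1.5]
grip_width: 0.0002
grip_force: 2.8
```

```bash
python3 - <<'E'
from h import *
plan(42,119,-.004,1)
E
```

```text
at [ 42.4 119.7] -0.004 turn units [-0.003  0.001 -0.001] shift units after turn [ 0.002  0.001 -0.   ] F [-1.5  4.9 -1.5]
```

Still firmly home. Back off, lift away, and check the pointer and wheel once more.

>>> {"method": "apply_moves", "body": {"series": [[[0,0,0],[-0.03,0,0],1],[[0,0,0],[-0.04,0,-0.02],1],[[0,0,0],[0,0,-0.15],1],[[0,0,0],[0,0,-0.16],1],[[0,0,0],[0,0,-0.16],1],[[0,0,0],[0.1,0.1,-0.08],1],[[0,0,0],[0.12,0.1,-0.06],1],[[0,0,0],[0.12,0.1,0],1],[[0,0,0],[0.12,0.1,0],1],[[0,0,0],[0.1,0.1,0],1],[[0,0,0],[0,0,0],1],[[0,0,0],[0,0,0],1]]}}

```text
time_s: 35.8
eef_pos: [0.4215, 0.0591, 0.1861]
eef_rot: [-0.002, 0.728, -0.685, 0.002]
wrist_force: [-0.6, -0.8, -0.3]
grip_width: -0.0002
grip_force: 0.0
```

```bash
python3 brass.py; python3 - <<'E'
from h import *
P=pose();im=cv2.imread("pics/last.png");h=cv2.cvtColor(im,cv2.COLOR_BGR2HSV)
m=cv2.inRange(h,(0,0,110),(180,70,255));y,x=np.nonzero(m);w=toB(cast("wrist",np.c_[x,y],.039,P))
ok=(abs(w[:,0]+73)<7)&(abs(w[:,1]+133)<8);print("dot",ok.sum(),w[ok].mean(0) if ok.any() else "")
g=im.max(2)
for xb in(16,30,44,70):  # profile across the lay/block joint at z .035
    ys=np.arange(-34,-4,1.5);k=proj(np.c_[toW(np.c_[np.full(len(ys),xb),ys]),np.full(len(ys),.035)],P).round().astype(int)
    print(xb,[int(g[b,a]) if 0<=b<480 and 0<=a<640 else -1 for a,b in k])
for yb in(0,20):
    xs=np.arange(70,96,1.5);k=proj(np.c_[toW(np.c_[xs,np.full(len(xs),yb)]),np.full(len(xs),.033)],P).round().astype(int)
    print(yb,[int(g[b,a]) for a,b in k])
E
```

```text
at [-108.   -28.2] 0.1861 turn units [-0.006 -0.    -0.002] shift units after turn [ 0.401 -0.127  0.477] F [-0.6 -0.8 -0.3]
[[171. 162.]
 [173. 194.]]
brass 56 [ 26.19759229 -61.60594857] [ 34.6442389  -55.07372731]
dot 42 [ -73.17404297 -132.07969146]
16 [199, 143, 102, 86, 114, 184, 196, 197, 194, 181, 127, 110, 98, 103, 112, 119, 119, 120, 118, 119]
30 [160, 167, 169, 165, 162, 181, 196, 196, 195, 154, 126, 111, 98, 101, 111, 118, 118, 117, 118, 116]
44 [195, 168, 87, 83, 135, 174, 194, 197, 195, 156, 127, 110, 99, 99, 109, 117, 117, 117, 118, 117]
70 [141, 171, 164, 125, 124, 181, 191, 195, 194, 160, 110, 101, 94, 104, 115, 115, 115, 116, 116, 115]
0 [116, 114, 116, 114, 108, 94, 102, 113, 178, 201, 210, 209, 207, 208, 207, 209, 210, 206]
20 [91, 101, 108, 113, 109, 92, 100, 112, 175, 199, 209, 209, 206, 206, 207, 209, 209, 207]
```

The plate and block meet with no gap along their whole length, the fence likewise, and the pointer and dot are unchanged. Handing in.

```bash
python3 -c "
from cell import env
print(env.close_job())"
```

```text
the job is handed in; nothing more can be done
None
```

The job is handed in at 36 s of the 64 s allowed: the wheel was clicked three steps to zero, putting the side lay's pointer on the long line, and then the block was pushed square into the corner, touching both the fence and the lay, with the lay still on its line.

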